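Check the stay of the wide lift-up cupboard door

TASK

In the community kitchen, check the stay of the wider of the two lift-up cupboards: raise its door by the bar handle until the stay locks and let go, so that the door stands open by itself for a moment. Then press down the black release pad beside that door to unlock the stay, and let the door sink fully shut. Leave the narrow cupboard's door shut and the bowl and jar where they are.

Things in the scene. Friction and masses are not known exactly. Their poses are not given: they have to be found in the camera images.
- wide_cupboard: Wider of two white slope-fronted cupboards fixed on the steel table (the other, alike, is 178 mm wide; they swap places): 278 wide (y), 212 deep (x), 210 mm high. Origin: centre of underside; x runs from front (robot side) to back, y left, z up. Its white door is hinged along y at the top, at x +30, z 210 mm, centred at y +19; steel housing of the stay, 50 wide, 202 mm high, on its right.
- wide_door_handle (a point): Centre of the wide door's level steel bar handle: 12 mm thick, 112 mm long along y, 155 mm from the hinge down the slope, 45 mm off the door's face. Shut, it lies 150 mm in front of the hinge line, 59 mm below it; lifting swings it up 140 mm about that line (2 to 6 N). Pinch from above across x, one finger behind the bar; the round bar turns in the fingers. Axes turn with the door.
- wide_release_pad (a point): Centre of the top of the wide cupboard's release pad, a black plate 50 (x) by 38 mm (y) on the stay housing right (-y) of the door: x -70, y -114, z 250 mm in the cupboard's frame. Front end of a sprung catch pivoting 45 mm behind it. Pressed down it sinks about 15 mm to a firm stop (2 to 8 N); at 5 to 8 mm the stay unlocks. It springs back. It dips by itself while the door is raised past the catch.
- wide_door (a joint): Opening of the wide door, rad. 0: shut, sloping 0.66 rad (210 wide, 180 mm from hinge to lower edge, 12 thick); about 0.9: standing on the locked stay; 1.02: end stop. Raise it past 0.93 for the catch to snap in; let go, it settles back to 0.9 and stays. Let go lower, or with the stay unlocked, it sinks shut by itself on a damper in 1 to 2 s.
- narrow_door (a joint): Opening of the narrow cupboard's door, rad: 0 shut. To be left shut.
- bowl_mid (a point): Middle of a loose steel bowl, 150 mm wide and 70 mm high, half-way up. Bystander.
- jar_mid (a point): Middle of a loose amber glass jar with a white cap, 70 mm wide and 110 mm high, half-way up. Bystander.

How it is judged:
By the outcome, as a careful person would: the job done as asked, in the order asked, and still so for the second after the job is handed in, with the robot touching nothing.
It also fails if it takes over 48 s, if anything falls off the work surface, if the arm or the gripper's body presses on something with over 40 N, if the wrist force passes 120 N, or if a joint passes its speed limit or range.

ROBOT

A 6-joint arm with a two-finger parallel gripper is mounted at the origin on the work surface. World frame = base frame: x ahead of the robot, y to its left, z up, the work surface at z = 0. Lengths are in mm, angles in degrees, forces in N, time in s.
With the tool pointing down it reaches from about 325 to 850 mm from the base axis. Payload 4.4 kg.
Tool frame: the origin (TCP) lies at the centre of the arm's flange, where the gripper is bolted on; the fingertips stand 199 mm ahead of it and the grasp point (between the pads) lies 180 mm ahead of it; z points along the fingers, y is the direction in which the jaws open and shut (so a half turn about z gives the same grasp; the last joint's range is limited). The gripper opens to 94 mm and grips with 3 to 60 N. Pads are 16 mm wide; open, the fingers measure 119 mm over their backs; the gripper's body (75 mm by 177 mm) begins 78 mm behind the grasp point.
Start: joints at [55.033, 11.837, 88.321, -0, 79.842, -8.623], TCP at [255.177, 515.28, 404.647] pointing down, gripper open.
Joint ranges: [-156.59, 156.59], [-49.26, 127.26], [12.9, 141.05], [-63.56, 243.56], [4.71, 150.69], [-161.64, 161.64]. Speed limits (degrees/s): [159.86, 159.86, 180, 180, 180, 180].

INTERFACE

Orientations are given as [roll, pitch, yaw] about the fixed x, y, z axes, in that order (R = Rz(yaw) Ry(pitch) Rx(roll)).
In Python, from bench import arm gives the robot as it stands.
- The arm moves only by the shell command python3 -m crank 'ROWS' [FORCE]. ROWS is text: rows parted by semicolons, each of 5 numbers parted by spaces: the closure, from 0 (fully open) to 1 (shut), then the shift along the tool's x, y, z in mm, then the turn about the tool's z in degrees. A call has 1 to 20 rows; each row is the pose to reach, as a shift and turn from the pose measured when the call began, along the tool's axes at that moment; what a row does not reach only later rows make up. A row lasts 1/8 s, in which the tool goes at most 62.5 mm and 10.7 degrees, less where a joint would pass 70% of its speed; a pose out of reach is approached as far as the arm can. A call with a gripper value outside its range is refused whole. The fingers move at their own pace and stop on an object; FORCE is the grip in N (left out, the last holds). Time passes only in rows, so rows that repeat a pose let the fingers close. It gives the time, the measured TCP pose, the force and the opening at its end, in the units of the state.
- arm.get_obs(): the state, without advancing time (a new reading comes with each control period).
- arm.snapshot(name): name is "scene" or "side" or "wrist"; returns the picture (480x640x3 uint8, red, green, blue); there is no depth.
- arm.camera_params(name): a dict with "K" (3x3 intrinsics, pixels), "rvec" (rotation vector, rad) and "tvec" (3), from world to camera coordinates, as OpenCV has them; the wrist camera has in their place "mount" (4x4, takes a point from camera to tool coordinates, whose origin is the TCP and whose axes are the flange's). Camera axes: x right, y down, z forward; pixel columns grow to the right and rows downward; lengths in mm; the calibration is good to about 2 mm. A picture is of the moment at which its call begins: read the wrist's pose just before it. camera_params takes no time and is no camera call.
- arm.hand_in(): hands the job in, once; it reports no verdict.
The state is a dict: "time": time; "qpos": joint angles; "qd": joint speeds; "joint_torque": joint torques, N m; "position": TCP position; "ee_rot": TCP orientation; "wrist_force": force on the tool from outside, world axes, zero at the start; "ft_torque": the same for the moment, N m; "width": finger opening in mm.
Only numpy, scipy, OpenCV 4.12 (cv2) and the standard library are available. Lean on these libraries where they do the work, as an engineer would, in place of code of your own. Each camera call takes 0.05 s, during which the arm holds its last target. There are 200 camera calls.

## Working session

There is one attempt and no reset: what is moved stays moved. The work goes in short steps, Python scripts to look and compute and a shell command to move; the robot and the scene stay as the last step left them, time stands still between calls to the robot, and variables do not carry over. Pictures are saved under pics/ and viewed, about 8 in all and at most 12, crops included, and the job is handed in when it is done.

```bash
ls; mkdir -p pics
python3 - <<'E'
from bench import arm
import cv2
o=arm.get_obs();print(o)
for n in("scene","side"):
    cv2.imwrite(f"pics/{n}0.png",arm.snapshot(n)[:,:,::-1]);print(n,arm.camera_params(n))
print(arm.camera_params("wrist"))
E
```

```text
pics
{'time': 0.0, 'qpos': array([ 5.50331313e+01,  1.18831201e+01,  8.84040076e+01,  3.55913388e-04,
        7.98430624e+01, -8.62517248e+00]), 'qd': array([ 0.02710683,  0.03030453, -0.00628365,  0.02919897,  0.00153041,
       -0.06708461]), 'joint_torque': array([ 1.17728370e-03, -3.70863390e+01, -2.81423503e+01,  6.99885841e-02,
        3.59691284e-02, -2.06261693e-04]), 'position': array([254.95785937, 514.97693011, 403.50806822]), 'ee_rot': array([-1.79871335e+02, -1.98707771e-02,  1.53658218e+02]), 'wrist_force': array([-0.08316079,  0.19827916, -0.47461713]), 'ft_torque': array([-0.02386616, -0.03205403,  0.03850309]), 'width': 93.79119228544668}
scene {'K': array([[556.80996172,   0.        , 329.84138469],
       [  0.        , 556.80996172, 241.14486164],
       [  0.        ,   0.        ,   1.        ]]), 'rvec': array([ 2.25245361,  0.99180259, -0.36124678]), 'tvec': array([-367.61999869, -208.84161824, 1970.61868286])}
side {'K': array([[584.36962085,   0.        , 324.45191236],
       [  0.        , 584.36962085, 246.38467591],
       [  0.        ,   0.        ,   1.        ]]), 'rvec': array([ 1.02563856, -2.42740047,  1.01287594]), 'tvec': array([ 379.97422267,  407.45772155, 1517.69042762])}
{'K': array([[346.55042751,   0.        , 324.21478117],
       [  0.        , 346.55042751, 237.7100235 ],
       [  0.        ,   0.        ,   1.        ]]), 'mount': array([[-7.66120246e-04, -9.72109688e-01, -2.34525408e-01,
         6.69102710e+01],
       [ 9.99999646e-01, -8.26436156e-04,  1.58902271e-04,
        -1.29375081e+00],
       [-3.48290714e-04, -2.34525203e-01,  9.72109977e-01,
         1.95500704e+01],
       [ 0.00000000e+00,  0.00000000e+00,  0.00000000e+00,
         1.00000000e+00]])}
```

View pics/scene0.png

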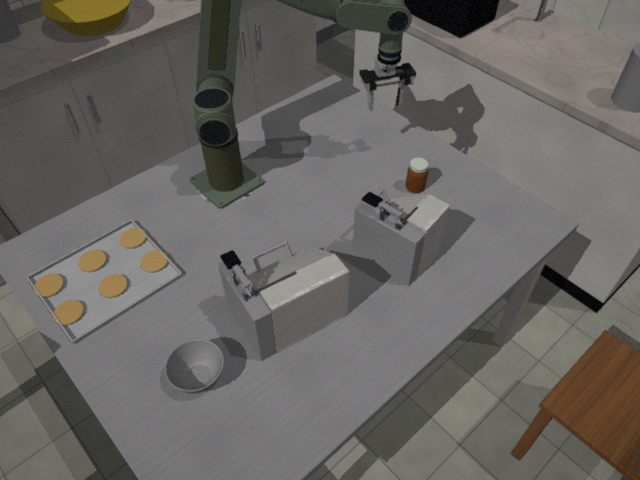

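View pics/side0.png

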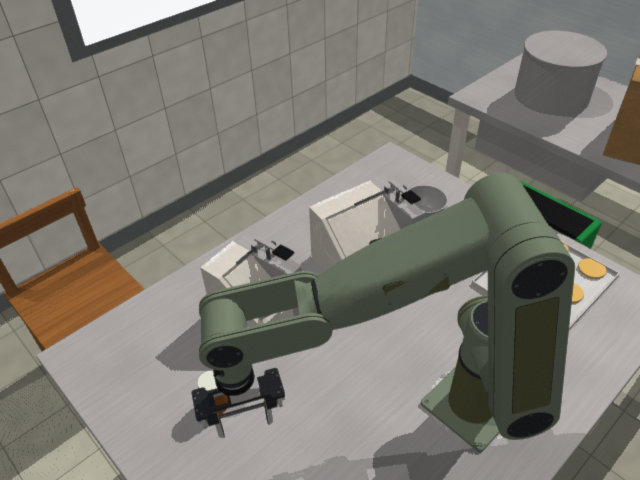

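The scene view shows the wide cupboard at about (285,290), with its black pad at (231,260) and its bar at (257,257)–(290,243). The narrow cupboard is at (400,230), the bowl at (195,366) and the jar at (417,175). In the side view the wide pad is at (411,197).

```bash
cat > h.py <<'E'
import numpy as np,cv2
from bench import arm
from scipy.spatial.transform import Rotation as Ro
def cam(n,o=None):
    c=arm.camera_params(n)
    if n=="wrist":
        T=np.eye(4);T[:3,:3]=Ro.from_euler('xyz',o['ee_rot'],degrees=True).as_matrix();T[:3,3]=o['position'];T=T@c['mount']
        return c['K'],T[:3,:3],T[:3,3]
    R=cv2.Rodrigues(c['rvec'])[0];return c['K'],R.T,-R.T@c['tvec']
def ray(C,p):
    d=C[1]@np.linalg.solve(C[0],[p[0],p[1],1.]);return C[2],d/np.linalg.norm(d)
def onz(C,p,z):
    o,d=ray(C,p);return o+d*(z-o[2])/d[2]
def proj(C,P):
    q=C[0]@(C[1].T@(np.asarray(P,float)-C[2]));return q[:2]/q[2]
def tri(a,b):
    (o1,d1),(o2,d2)=a,b
    s=np.linalg.lstsq(np.c_[d1,-d2],o2-o1,rcond=None)[0]
    p,q=o1+s[0]*d1,o2+s[1]*d2;return (p+q)/2,np.linalg.norm(p-q)
E
python3 - <<'E'
from h import *
S,D=cam("scene"),cam("side")
def blobs(f,roi):
    im=cv2.imread(f);m=np.zeros(im.shape[:2],np.uint8);x0,y0,x1,y1=roi
    m[y0:y1,x0:x1]=(im[y0:y1,x0:x1].max(2)<45)*255
    n,l,s,c=cv2.connectedComponentsWithStats(m)
    return [(s[i],c[i]) for i in range(1,n) if s[i][4]>30]
a=blobs("pics/scene0.png",(215,245,250,275));b=blobs("pics/side0.png",(398,185,425,208))
print(a,b)
for _,p in a: print(onz(S,p,250))
for _,p in b: print(onz(D,p,250))
print(tri(ray(S,a[0][1]),ray(D,b[0][1])))
for r,f in (("scene",(200,225,370,365)),("side",(300,170,440,275))):
    im=cv2.imread(f"pics/{r}0.png")[f[1]:f[3],f[0]:f[2]]
    cv2.imwrite(f"pics/{r}c.png",cv2.resize(im,None,fx=4,fy=4,interpolation=cv2.INTER_CUBIC))
E
```

```text
[(array([221, 251,  20,  18, 211], dtype=int32), array([230.21800948, 259.14218009]))] [(array([402, 191,  18,  13, 139], dtype=int32), array([410.53956835, 196.69784173]))]
[ 482.6929321  -292.08933232  250.        ]
[ 473.29882716 -286.11647178  250.        ]
(array([ 477.76692213, -290.61411206,  244.52754277]), np.float64(2.006802367215978))
```

View pics/scenec.png

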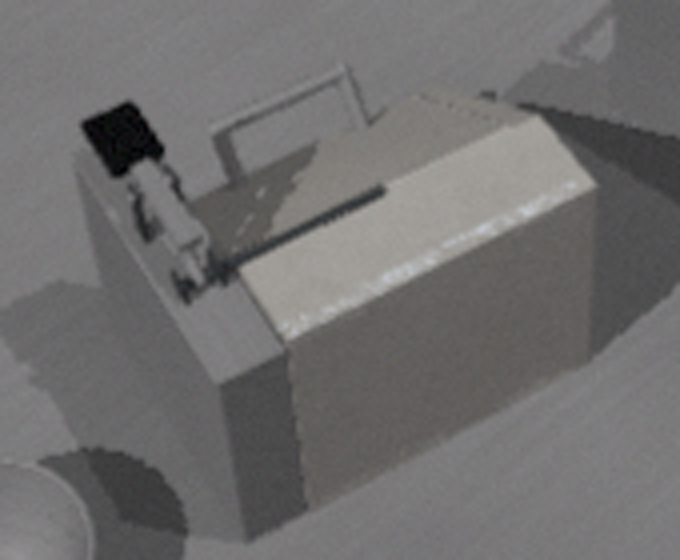

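Run:
```python
from h import *
S=cam("scene");D=cam("side")
def f(x,y):return (200+(x-1.5)/4,225+(y-1.5)/4)
def show(n,a,b,z):
    A,B=onz(S,f(*a),z),onz(S,f(*b),z);d=B-A
    print(n,A,B,(A+B)/2,np.hypot(*d[:2]),"yaw",np.degrees(np.arctan2(-d[0],d[1])))
show("bar",(213,130),(343,69),151)
show("top",(287,337),(596,186),210)
show("base",(308,508),(590,360),0)
show("housbase",(247,541),(590,360),0)
# housing front-top corner to rear-top corner
print(onz(S,f(220,384),202),onz(S,f(285,350),202))
```

```text
bar [ 445.2691059  -203.11958218  151.        ] [ 462.86254212 -100.23731704  151.        ] [ 454.06582401 -151.67844961  151.        ] 104.37571306737922 yaw -9.704030352530397
top [ 649.08153936 -294.93420168  210.        ] [692.39898847 -73.00767694 210.        ] [ 670.74026391 -183.97093931  210.        ] 226.11453686579725 yaw -11.044599237177046
base [ 647.7492865  -294.93749945    0.        ] [ 6.91093231e+02 -6.83792087e+01  2.27373675e-13] [ 6.69421259e+02 -1.81658354e+02  1.13686838e-13] 230.6671987651731 yaw -10.830654841109526
housbase [ 639.52889375 -341.45506431    0.        ] [ 6.91093231e+02 -6.83792087e+01  2.27373675e-13] [ 6.65311062e+02 -2.04917137e+02  1.13686838e-13] 277.90160802380575 yaw -10.69313597283361
[ 643.80654956 -343.57065319  202.        ] [ 651.14672867 -298.90455454  202.        ]
```

```bash
python3 -m crank '0 0 0 -60 0;0 0 0 -120 0;0 -40 -43 -125 7;0 -80 -86 -125 14;0 -120 -130 -125 21;0.2 -160 -173 -125 28;0.4 -200 -216 -125 35;0.57 -240 -260 -125 42;0.57 -280 -303 -125 49;0.57 -320 -346 -125 56;0.57 -360 -390 -125 63;0.57 -400 -433 -125 70;0.57 -440 -476 -125 74.5;0.57 -470 -509 -125 74.5;0.57 -470 -509 -125 74.5;0.57 -470 -509 -125 74.5' 15
python3 - <<'E'
from h import *
o=arm.get_obs();im=arm.snapshot("wrist")[:,:,::-1]
cv2.imwrite("pics/w1.png",im)
W=cam("wrist",o);print(o['position'],o['ee_rot'],o['width'])
print("pred bar ends",proj(W,(445,-203,151)),proj(W,(463,-100,151)),"pad",proj(W,(478,-290,250)))
E
```

```text
time: 2.1
position: [450.3, -149.1, 529.0]
ee_rot: [-179.9, 0.1, 79.1]
wrist_force: [-0.1, -0.5, -0.5]
width: 40.4
[ 450.25714062 -149.13228723  528.97343732] [-1.79875157e+02  5.21830218e-02  7.91476837e+01] 40.42387094329465
pred bar ends [329.25425274 267.61248637] [327.83866937 169.6418741 ] pad [387.00744181 391.66253697]
```

View pics/w1.png

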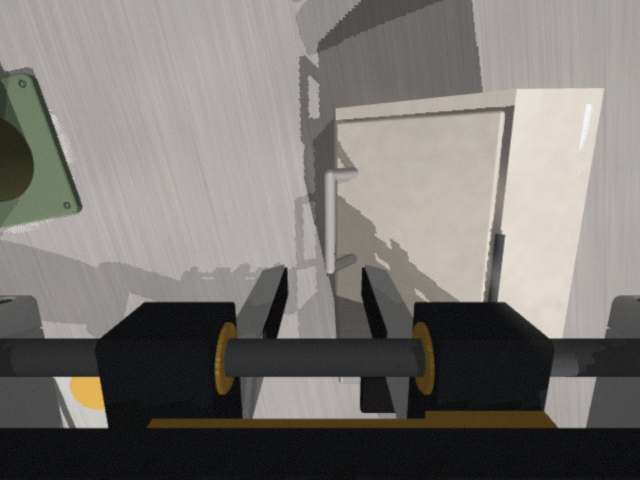

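The bar runs from (330,171) to (331,272) and is parallel to the image columns. The pad is half hidden at about (376,395).

Run:
```python
from h import *
o=arm.get_obs();W=cam("wrist",o);S=cam("scene")
A,B=onz(W,(331,271),151),onz(W,(330.5,172),151);print(A,B,(A+B)/2,np.hypot(*(B-A)[:2]),np.degrees(np.arctan2(-(B-A)[0],(B-A)[1])))
f=lambda x,y:(200+(x-1.5)/4,225+(y-1.5)/4)
for a,b in(((213,130),(331,271)),((343,69),(330.5,172))): print(tri(ray(S,f(*a)),ray(W,b)))
M=(A+B)/2;R=Ro.from_euler('xyz',o['ee_rot'],degrees=True).as_matrix()
g=o['position']+R@[0,0,180];print("shift",R.T@(M-g))
a=np.radians(-10.7);ex=np.array([np.cos(a),np.sin(a),0]);ey=np.array([-np.sin(a),np.cos(a),0])
O=M+120*ex-19*ey;print("pad",O-70*ex-114*ey)
```

```text
[ 446.36999608 -206.90703787  151.        ] [ 465.3454143  -102.45743478  151.        ] [ 455.85770519 -154.68223633  151.        ] 106.15924868243462 -10.296658986735444
(array([ 447.1309168 , -205.08543499,  154.61549706]), np.float64(1.6044917995010233))
(array([ 465.37951372, -102.19031886,  154.6720572 ]), np.float64(0.1914186703877794))
shift [ -4.45137716   7.26204774 198.24405748]
pad [ 480.29468517 -294.65306904  151.        ]
```

```bash
python3 -m crank '0.57 -4 7 50 0;0.57 -4 7 100 0;0.57 -4 7 140 0;0.57 -4 7 165 0;0.57 -4 7 180 0;0.57 -4 7 192 0;0.57 -4 7 197 0;0.57 -4 7 197 0' 15
python3 - <<'E'
from h import *
o=arm.get_obs();cv2.imwrite("pics/w2.png",arm.snapshot("wrist")[:,:,::-1]);print(o['position'],o['wrist_force'])
E
```

```text
time: 3.15
position: [456.2, -154.0, 332.6]
ee_rot: [-180.0, 0.1, 79.2]
wrist_force: [-0.2, -0.5, 0.4]
width: 40.6
[ 456.20620646 -154.04463056  332.63301405] [-0.16173815 -0.50806933  0.35520972]
```

View pics/w2.png

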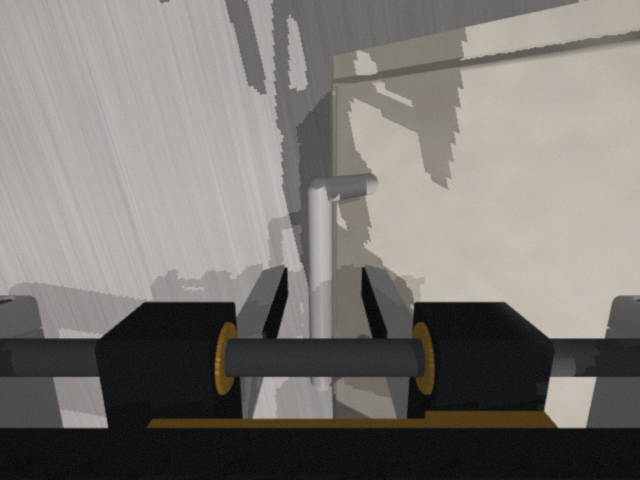

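The bar (column ~321) lies midway between the fingers, so I'll close.

```bash
python3 -m crank '1 0 0 0 0;1 0 0 0 0;1 0 0 0 0;1 0 0 0 0;1 0 0 0 0' 15
```

```text
time: 3.82
position: [455.1, -154.0, 333.0]
ee_rot: [-179.7, 0.1, 79.2]
wrist_force: [-5.6, -0.3, 6.0]
width: 11.6
```

```bash
python3 -m crank '1 0 -3 -7 0;1 0 -5 -15 0;1 0 -7 -23 0;1 0 -9 -31 0;1 0 -10 -39 0;1 0 -11 -47 0;1 0 -11 -63 0;1 0 -10 -79 0;1 0 -7 -95 0;1 0 -3 -110 0;1 0 3 -125 0;1 0 3 -125 0' 15
```

```text
time: 5.32
position: [457.8, -154.3, 460.1]
ee_rot: [-179.4, 0.1, 79.2]
wrist_force: [-9.0, -0.8, 1.1]
width: 11.3
```

```bash
python3 -m crank '1 0 3 -7 0;1 0 7 -13 0;1 0 10 -19 0;1 0 12 -22 0;1 0 12 -22 0;1 0 12 -22 0' 15
python3 - <<'E'
from h import *
o=arm.get_obs()
for n in("scene","side"): cv2.imwrite(f"pics/{n}2.png",arm.snapshot(n)[:,:,::-1])
a=cv2.imread("pics/scene2.png")[200:350,180:380];b=cv2.imread("pics/side2.png")[140:290,280:480]
cv2.imwrite("pics/c2.png",cv2.resize(np.hstack([a,b]),(800,300),interpolation=cv2.INTER_CUBIC))
E
```

```text
time: 6.08
position: [469.5, -156.4, 483.1]
ee_rot: [-179.2, 0.1, 79.2]
wrist_force: [-5.4, -1.7, -0.5]
width: 11.1
```

View pics/c2.png

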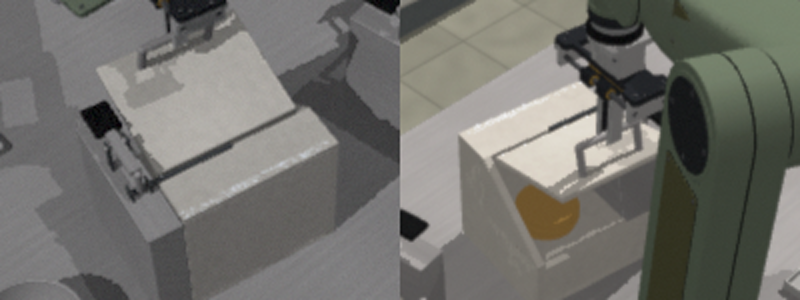

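```bash
python3 -m crank '1 0 -2 3 0;1 0 -4 7 0;1 0 -5 9 0;1 0 -5 9 0;0.5 0 -5 9 0;0.5 0 -5 9 0;0.5 0 -5 9 0;0.5 0 -5 9 0' 15
```

```text
time: 7.18
position: [464.5, -155.4, 473.9]
ee_rot: [-179.2, 0.1, 79.2]
wrist_force: [0.1, -1.0, -0.3]
width: 45.9
```

```bash
python3 -m crank '0.5 0 0 -20 0;0.5 0 0 -60 0;0.5 0 0 -100 0;0.5 0 0 -100 0;0.5 0 0 -100 0'
python3 - <<'E'
from h import *
o=arm.get_obs()
for n in("scene","side"): cv2.imwrite(f"pics/{n}3.png",arm.snapshot(n)[:,:,::-1])
o=arm.get_obs();cv2.imwrite("pics/w3.png",arm.snapshot("wrist")[:,:,::-1]);print(o['position'])
a=cv2.imread("pics/scene3.png")[200:350,180:380];b=cv2.imread("pics/side3.png")[140:290,280:480]
w=cv2.resize(cv2.imread("pics/w3.png"),(400,300))
cv2.imwrite("pics/c3.png",np.vstack([cv2.resize(np.hstack([a,b]),(800,300),interpolation=cv2.INTER_CUBIC),np.hstack([w,w*0])]))
E
```

```text
time: 7.8
position: [465.8, -155.4, 572.7]
ee_rot: [-179.1, 0.1, 79.2]
wrist_force: [-0.9, -0.8, -0.3]
width: 46.7
[ 465.752742   -155.36409133  571.81384156]
```

View pics/c3.png

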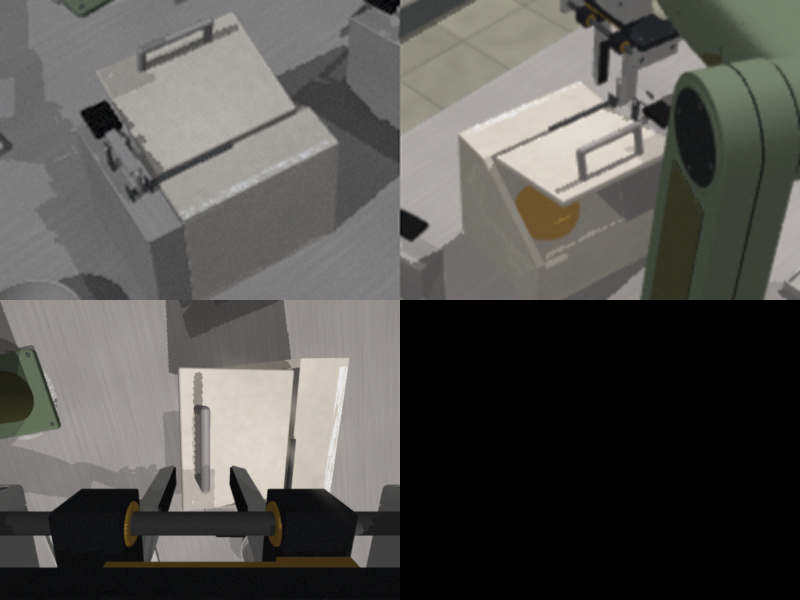

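The wide door stands open by itself with the gripper clear. Next I move over the pad with the fingers shut.

```bash
python3 -m crank '1 -30 8 0 0;1 -65 17 0 0;1 -100 27 0 0;1 -130 37 0 0;1 -136 37 20 0;1 -136 37 50 0;1 -136 37 75 0;1 -136 37 95 0;1 -136 37 105 0;1 -136 37 105 0;1 -136 37 105 0'
python3 - <<'E'
from h import *
o=arm.get_obs();R=Ro.from_euler('xyz',o['ee_rot'],degrees=True).as_matrix();print("tip",o['position']+R@[0,0,199],o['wrist_force'])
for n in("scene","side"): cv2.imwrite(f"pics/{n}4.png",arm.snapshot(n)[:,:,::-1])
a=cv2.imread("pics/scene4.png")[200:350,180:380];b=cv2.imread("pics/side4.png")[140:290,330:530]
cv2.imwrite("pics/c4.png",cv2.resize(np.hstack([a,b]),(800,300),interpolation=cv2.INTER_CUBIC))
E
```

```text
time: 9.32
position: [475.1, -295.8, 467.2]
ee_rot: [-179.1, 0.1, 79.2]
wrist_force: [0.0, 0.3, -0.0]
width: 0.7
tip [ 472.01571331 -295.59298237  268.27197528] [ 0.04165035  0.29887677 -0.03429922]
```

View pics/c4.png

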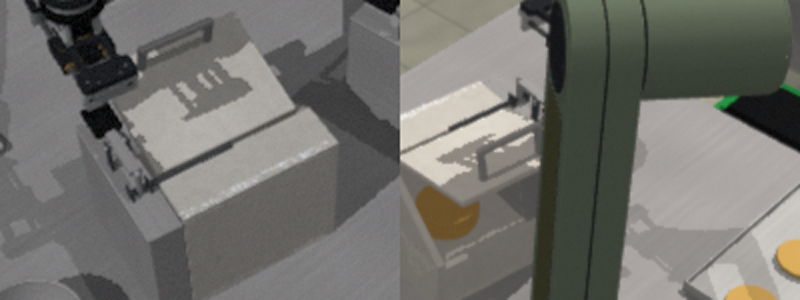

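The door is still open and the fingers are above the pad. Now I press.

```bash
python3 -m crank '1 0 4 8 0;1 0 4 14 0;1 0 4 18 0;1 0 4 21 0;1 0 4 24 0;1 0 4 27 0;1 0 4 27 0'
```

```text
time: 10.3
position: [478.7, -296.5, 439.9]
ee_rot: [-179.1, 0.1, 79.2]
wrist_force: [-0.7, 0.2, -0.4]
width: 0.3
```

```bash
python3 -m crank '1 0 0 3 0;1 0 0 3 0'; python3 -m crank '1 0 0 3 0;1 0 0 3 0'
python3 - <<'E'
from h import *
for n in("scene","side"): cv2.imwrite(f"pics/{n}5.png",arm.snapshot(n)[:,:,::-1])
a=cv2.imread("pics/scene5.png")[200:350,180:380];b=cv2.imread("pics/side5.png")[140:290,330:530]
cv2.imwrite("pics/c5.png",cv2.resize(np.hstack([a,b]),(800,300),interpolation=cv2.INTER_CUBIC))
E
```

```text
time: 10.55
position: [478.7, -296.6, 436.7]
ee_rot: [-179.1, 0.1, 79.2]
wrist_force: [-0.5, -0.3, 1.6]
width: 0.7
time: 10.8
position: [478.7, -296.6, 433.5]
ee_rot: [-179.1, 0.1, 79.2]
wrist_force: [0.9, 0.9, 2.3]
width: 0.2
```

View pics/c5.png

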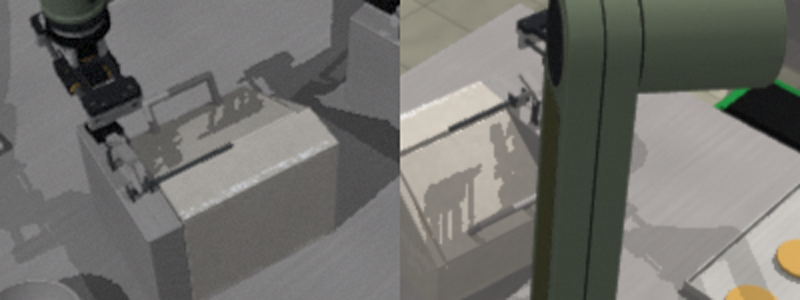

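The stay has unlocked and the door has almost sunk shut. I'll hold until it settles, then lift off.

```bash
python3 -m crank '1 0 0 1 0;1 0 0 1 0;1 0 0 1 0;1 0 0 1 0;1 0 0 1 0;1 0 0 1 0;1 0 0 1 0;1 0 0 1 0;1 0 0 1 0;1 0 0 1 0;1 0 0 1 0;1 0 0 1 0;1 0 0 1 0;1 0 0 1 0;1 0 0 1 0;1 0 0 1 0'; python3 -m crank '1 0 0 -10 0;1 0 0 -40 0;1 0 0 -100 0;1 0 0 -150 0;1 0 -40 -150 0;1 0 -80 -150 0;1 0 -100 -150 0;1 0 -100 -150 0;1 0 -100 -150 0;1 0 -100 -150 0'
python3 - <<'E'
from h import *
for n in("scene","side"): cv2.imwrite(f"pics/{n}6.png",arm.snapshot(n)[:,:,::-1])
s0,s6=cv2.imread("pics/scene0.png"),cv2.imread("pics/scene6.png")
cv2.imwrite("pics/c6.png",np.hstack([cv2.resize(s[140:400,150:470],(400,325),interpolation=cv2.INTER_CUBIC) for s in(s0,s6)]))
d=cv2.absdiff(s0,s6).max(2)
for n,(x0,y0,x1,y1) in dict(bowl=(160,335,228,395),jar=(402,152,432,196),narrow=(350,190,450,280),widebar=(250,240,295,265),wide=(220,245,350,360)).items(): print(n,d[y0:y1,x0:x1].mean(),(d[y0:y1,x0:x1]>40).sum())
E
```

```text
time: 12.9
position: [478.7, -296.6, 432.8]
ee_rot: [-179.2, 0.1, 79.2]
wrist_force: [1.5, -0.4, 2.0]
width: 0.2
time: 14.15
position: [383.4, -278.3, 583.8]
ee_rot: [-179.1, 0.1, 79.3]
wrist_force: [-0.3, 0.3, -0.0]
width: 0.3
bowl 3.7125 0
jar 5.168181818181818 21
narrow 5.251888888888889 202
widebar 3.8364444444444445 0
wide 3.91123745819398 0
```

View pics/c6.png

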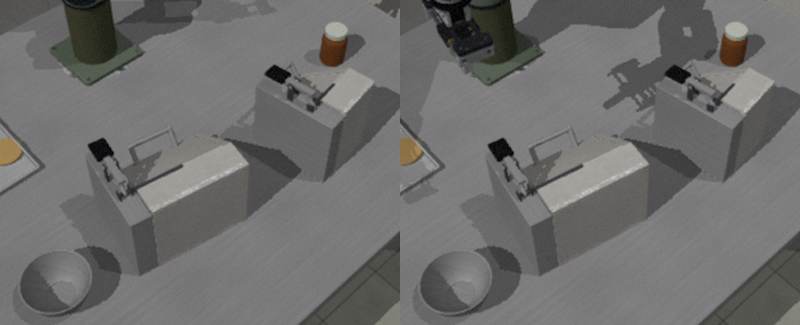

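```bash
python3 -c "
from bench import arm
print(arm.hand_in())"
```

```text
the job is handed in; nothing more can be done
None
```

The job is done and handed in at about 14 s of the 48 s allowed; no verdict was reported.

- **Lift:** I pinched the wide door's bar and swung the door up to about 0.97 rad, then eased it back and let go. Pictures 0.6 s and 2.1 s after release showed it standing open by itself with the gripper clear.
- **Release:** I pressed the black pad with closed fingertips, feeling about 2 N. The stay unlocked and the door sank shut. I held the pad for 2 s, then lifted off and backed away.
- **Last checks:** In the final scene picture no pixel around the wide cupboard or the bowl differs noticeably from the start. The narrow cupboard and jar areas differ in a few pixels, which I take to be the arm's shadow; both look unmoved. The last wrist force was about zero, so the robot was touching nothing.
- **Disagreements:** Base-edge and pad/bar measurements of the cupboard's position differed by about 7–8 mm, and I used the pad and bar. The fingers felt the pad only at about 238–241 mm, lower than the stated 250 mm. I can't say exactly when in the press the stay unlocked: the first picture after it already showed the door nearly shut.

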